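Latch the tube clamp fixture

TASK

The tube in the clamp fixture is still loose: lift the draw latch's loop over the hooked keeper on the sliding jaw and catch it behind the hook, then push the lever over past centre until it lies flat on its stop, so that the jaw grips the tube. Leave the tube where it lies along the jaws and do not disturb the other things on the bench.

Things in the scene. Friction and masses are not known exactly. Their poses are not given: they have to be found in the camera images.
- fixture: Tube clamp fixture bolted to the bench. Origin on the bench under the lever's axle; x points from lever to keeper, y along the tube, z up. Aluminium plate x -110 to 105, y -40 to 40, 10 thick (mm). In line on it: lever stop pillar at x -58, top z 55; fixed jaw x -22 to 23, y -30 to 30, top z 44; tube; sliding jaw with keeper.
- lever_axle (a point): Hinge axle of the lever, at fixture (0, 0, 62) mm, lying along fixture y.
- lever (a joint): Lever angle, rad: 0 = shut, handle level on its stop, pointing to fixture -x; grows as the handle rises (1.57 upright) and goes on toward the keeper, to 2.3. Stays where left (0.08 N m). With the loop hooked, shutting needs up to 10 N at the handle's end; it passes centre about 0.2 rad before shut and then holds itself.
- lever_tip (a point): Middle of the lever's handle (steel with a black sleeve) near its free end, 95 mm from the axle. The handle is 22 mm wide (fixture y) and 12 mm thick, centred on the straight line from the axle through this point, and runs from 27 to 105 mm from the axle.
- bail_pin (a point): Pin on the lever on which the loop (bail) swings, 24 mm from the axle, in the handle's direction turned 12 degrees further toward shut (lever shut: fixture x -23.5, z 57 mm). The loop stays where it is left (0.04 N m).
- bail_bar (a point): Centre of the loop's crossbar, 8 mm round, along fixture y, 89.5 mm from the pin. The loop's side rods are 7 mm round, 16 mm either side of the middle.
- bail_roll (a point): Centre of the finger roll at the loop's free end: a 12 mm round roll, 20 mm long along fixture y, 27 mm beyond the crossbar in line with pin and crossbar, on a 12 mm wide neck. Pinched by its two end faces (fingers closing along fixture y) it swivels between them; moving it takes the lever along. Swivel and hinge friction resist with 1 to 4 N.
- keeper_notch (a point): Seat of the crossbar's centre, in the notch behind the keeper's post (z 58 to 62 mm fits; this point is at 60). Post 8 mm thick, its face 4 mm to -x of this point. A lip overhangs, underside 6 and top 13 mm above the point, to 6 mm past it in +x. Floor 6 mm below, to 12 mm past. Open to +x only: the bar goes over the lip, down behind it, back under it.
- jaw: Sliding jaw carrying the hook-shaped keeper (16 mm wide; its spring gives 1 mm per 10 N toward the lever). Origin = fixture origin when the jaw just touches the tube; it starts 3 to 9 mm farther to fixture +x and slides along x with 2 N friction. Block x 49 to 80, y -30 to 30, top z 44 mm in its own frame.
- tube: Loose steel tube offcut 170 mm long, 25 mm thick, lying along fixture y on the base plate between the jaws, its origin under its middle (fixture x about 36, z 10).
- flux_tin: Bystander: round tin 75 mm wide, 48 mm high.
- magnet: Bystander: flat arrow-shaped welding magnet 50 x 100 x 16 mm.
- dropout: Bystander: small flat milled plate 44 x 80 x 8 mm.
Mind the look-alikes: they are no part of the job. Leave any green look-alike of the tube alone.

How it is judged:
By the outcome, as a careful person would: the job done as asked, in the order asked, and still so for the second after the job is handed in, with the robot touching nothing.
It also fails if it takes over 45 s, if anything falls off the work surface, if the arm or the gripper's body presses on something with over 40 N, if the wrist force passes 120 N, or if a joint passes its speed limit or range.

ROBOT

A 6-joint arm with a two-finger parallel gripper is mounted at the origin on a cart in front of the work surface, level with it; the furniture and walls round the work are solid. World frame = base frame: x ahead of the robot, y to its left, z up, the work surface at z = 0. Lengths are in m, angles in rad, forces in N, time in s.
With the tool pointing down it reaches from about 0.4 to 0.825 m from the base axis. Payload 7 kg.
Tool frame: the origin (TCP) lies midway between the tips of the shut fingers; the grasp point (between the pads) lies arm.hold_point_z behind it (arm.hold_point_z is the distance from the TCP to the grasp point, in m); z points along the fingers, y is the line along which they close (so a half turn about z gives the same grasp; the last joint's range is limited). The gripper opens to 88 mm and grips with 3 to 60 N. Pads are 19 mm wide; open, the fingers measure 130 mm over their backs; the gripper's body (78 mm by 193 mm) begins 47 mm behind the grasp point.
Start: joints at [1.429, 0.359, 0.012, 0, -1.224, -0.288], TCP at [0.281, 0.614, 0.194] pointing down, gripper open.
Joint ranges: [-3.07, 3.07], [-1.43, 2.12], [-1.02, 1.25], [-3.03, 1.67], [-3.05, -0], [-3.03, 3.03]. Speed limits (rad/s): [2.39, 2.39, 3.01, 3.14, 3.14, 3.14].

INTERFACE

Orientations are given as [roll, pitch, yaw] about the fixed x, y, z axes, in that order (R = Rz(yaw) Ry(pitch) Rx(roll)).
In Python, from station import arm gives the robot as it stands.
- The arm moves only by the shell command python3 -m crank 'ROWS' [OPENING] [FORCE]. ROWS is JSON, a list that holds one entry, the list of rows, each a list of 4 numbers: the shift along the tool's x, y, z in units of 25 mm (1.0 is 25 mm), then the turn about the tool's z in units of 5 degrees (1.0 is 5 degrees). A call has 1 to 12 rows; each row is the pose to reach, as a shift and turn from the pose commanded when the call began, along the tool's axes at that moment; what a row does not reach only later rows make up. A row lasts 1/8 s, in which the tool goes at most 62.5 mm and 10.7 degrees, less where a joint would pass 70% of its speed; a pose out of reach is approached as far as the arm can. A call with a gripper value outside its range is refused whole. OPENING is the closure, from 0 (fully open) to 1 (shut), set as the call begins (- or left out, the last holds). The fingers move at their own pace and stop on an object; FORCE is the grip in N (left out, the last holds). Time passes only in rows, so rows that repeat a pose let the fingers close. It gives the time, the measured TCP pose, the force, the opening and the grip force at its end, in the units of the state.
- arm.get_state(): the state, without advancing time (a new reading comes with each control period).
- arm.grab_frame(name): name is "side" or "top"; returns (picture, depth): 480x640x3 uint8, red, green, blue; 480x640 float32, m along the optical axis (not along the pixel's ray), 0 where there is no reading.
- arm.get_calibration(name): a dict with "mtx" (3x3 intrinsics, pixels), "R" (3x3) and "t" (3): a world point X has camera coordinates R X + t. Camera axes: x right, y down, z forward; pixel columns grow to the right and rows downward; lengths in m; the calibration is good to about 2 mm. A picture is of the moment at which its call begins. get_calibration takes no time and is no camera call.
- arm.job_done(): hands the job in; it is judged then, once.
Trained networks look in the newest picture that a camera, given by its name, has taken for a name from the list of things; names that differ only in an ending like _2 or _b are one class to them, and where a whole thing is asked for, a point or a joint stands for the part that bears it (a point fixed in the world has none). Each returns a list of dicts, best first, with "score" (0 to 1); they miss things now and then, are a little off and sometimes report something else, mostly with a low value. They report only what shows in the picture. A call takes as long as a camera call. They do not tell look-alikes from the thing itself.
- arm.recognise(thing, camera): "extent" ([left, top, width, height] in pixels, round what is visible of it).
- arm.trace(thing, camera): "mask" (480x640 bool, what is visible of it) and "extent" ([left, top, width, height] in pixels, round what is visible of it).
The state is a dict: "t": time; "q": joint angles; "qd": joint speeds; "joint_efforts": joint torques, N m; "eef_pos": TCP position; "ee_rot": TCP orientation; "force": force on the tool from outside, world axes, zero at the start; "moment": the same for the moment, N m; "width": finger opening in m; "gripper_force": force on a finger pad.
Only numpy, scipy, OpenCV 4.12 (cv2) and the standard library are available. Lean on these libraries where they do the work, as an engineer would, in place of code of your own. Each camera call takes 0.05 s, during which the arm holds its last target. There are 200 camera calls.

## Working session

There is one attempt and no reset: what is moved stays moved. The work goes in short steps, Python scripts to look and compute and a shell command to move; the robot and the scene stay as the last step left them, time stands still between calls to the robot, and variables do not carry over. Pictures are saved under pics/ and viewed, at most 10 in all, crops included, and the job is handed in when it is done.

```bash
mkdir -p pics; ls; python3 - <<'E'
from station import arm
import cv2,numpy as np
s=arm.get_state(); print({k:np.round(v,3).tolist() for k,v in s.items()}, arm.hold_point_z)
for n in("side","top"):
    p,d=arm.grab_frame(n); cv2.imwrite(f"pics/{n}0.png",p[...,::-1]); np.save(f"pics/{n}0.npy",d)
    c=arm.get_calibration(n); print(n,np.round(c["mtx"],1).tolist(),np.round(c["R"],3).tolist(),np.round(c["t"],3).tolist())
    for th in["fixture","lever","lever_tip","bail_roll","bail_bar","jaw","tube","keeper_notch","flux_tin","magnet","dropout"]:
        print(th,[(round(r["score"],2),np.round(r["extent"]).tolist()) for r in arm.recognise(th,n)][:3])
E
```

```text
pics
{'t': 0.0, 'q': [1.429, 0.359, 0.011, -0.0, -1.224, -0.288], 'qd': [0.001, -0.0, -0.0, 0.001, 0.0, 0.002], 'joint_efforts': [0.003, -58.272, 29.305, 6.997, 0.007, -0.0], 'eef_pos': [0.281, 0.613, 0.193], 'ee_rot': [3.14, -0.0, -0.43], 'force': [-0.258, 0.033, 0.243], 'moment': [0.005, 0.002, 0.01], 'gripper_force': 0.0, 'width': 0.088} 0.0188
side [[453.3, 0.0, 319.8], [0.0, 453.3, 236.5], [0.0, 0.0, 1.0]] [[-0.937, -0.349, -0.011], [-0.213, 0.597, -0.773], [0.276, -0.722, -0.634]] [0.485, 0.241, 0.66]
fixture [(0.62, [332.0, 157.0, 100.0, 85.0]), (0.59, [293.0, 343.0, 35.0, 49.0])]
lever [(0.92, [345.0, 158.0, 78.0, 49.0])]
lever_tip [(0.66, [345.0, 158.0, 78.0, 46.0])]
bail_roll [(0.97, [347.0, 158.0, 46.0, 40.0])]
bail_bar [(0.63, [346.0, 155.0, 44.0, 42.0])]
jaw [(0.71, [340.0, 185.0, 25.0, 36.0]), (0.38, [331.0, 156.0, 105.0, 86.0])]
tube [(0.86, [350.0, 191.0, 31.0, 49.0]), (0.75, [259.0, 176.0, 69.0, 16.0])]
keeper_notch [(0.56, [343.0, 185.0, 11.0, 15.0])]
flux_tin [(0.73, [365.0, 255.0, 42.0, 44.0]), (0.38, [361.0, 329.0, 44.0, 51.0])]
magnet [(0.89, [363.0, 329.0, 40.0, 52.0])]
dropout [(0.61, [295.0, 345.0, 33.0, 46.0])]
top [[478.4, 0.0, 319.1], [0.0, 478.4, 241.4], [0.0, 0.0, 1.0]] [[0.009, -1.0, 0.012], [-0.995, -0.01, -0.103], [0.103, -0.011, -0.995]] [-0.142, 0.571, 1.001]
fixture [(0.97, [372.0, 242.0, 37.0, 96.0])]
lever [(0.84, [385.0, 240.0, 26.0, 84.0]), (0.53, [208.0, 310.0, 44.0, 26.0])]
lever_tip [(0.85, [384.0, 242.0, 22.0, 81.0])]
bail_roll [(0.64, [386.0, 244.0, 21.0, 44.0])]
bail_bar [(0.64, [383.0, 240.0, 22.0, 55.0])]
jaw [(0.62, [375.0, 243.0, 31.0, 19.0])]
tube [(0.93, [393.0, 145.0, 44.0, 69.0]), (0.92, [351.0, 262.0, 75.0, 13.0])]
keeper_notch []
flux_tin [(0.78, [282.0, 293.0, 33.0, 34.0])]
magnet [(0.97, [210.0, 314.0, 43.0, 23.0])]
dropout [(0.72, [183.0, 267.0, 35.0, 23.0])]
```

```bash
python3 - <<'E'
import cv2,numpy as np
a=cv2.imread("pics/side0.png");b=cv2.imread("pics/top0.png")
A=cv2.resize(a[140:260,310:450],(700,600),interpolation=cv2.INTER_CUBIC)[:, :]
cv2.imwrite("pics/v1.png",A)
B=cv2.resize(b[225:345,340:440],(500,600),interpolation=cv2.INTER_CUBIC)
C=cv2.resize(a,(300,225)); D=cv2.resize(b,(300,225))
cv2.imwrite("pics/v2.png",np.hstack([B,np.vstack([C,D,np.zeros((150,300,3),np.uint8)])]))
E
```

```text
(no output)
```

View pics/v1.png

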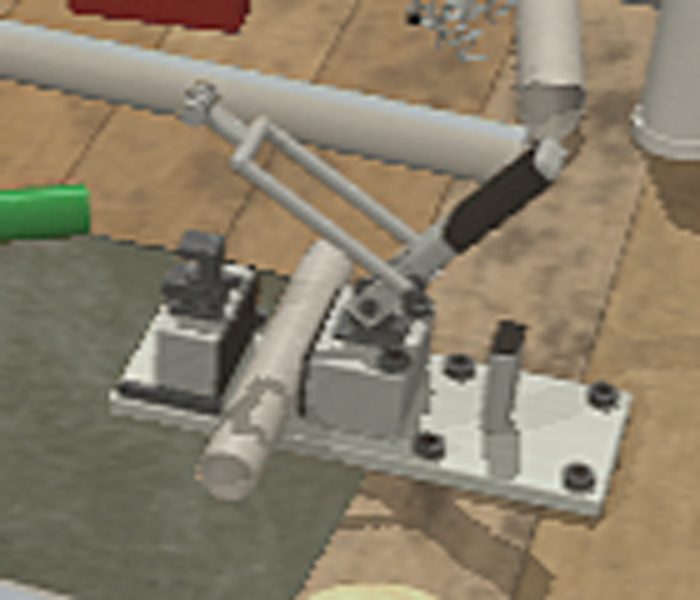

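View pics/v2.png

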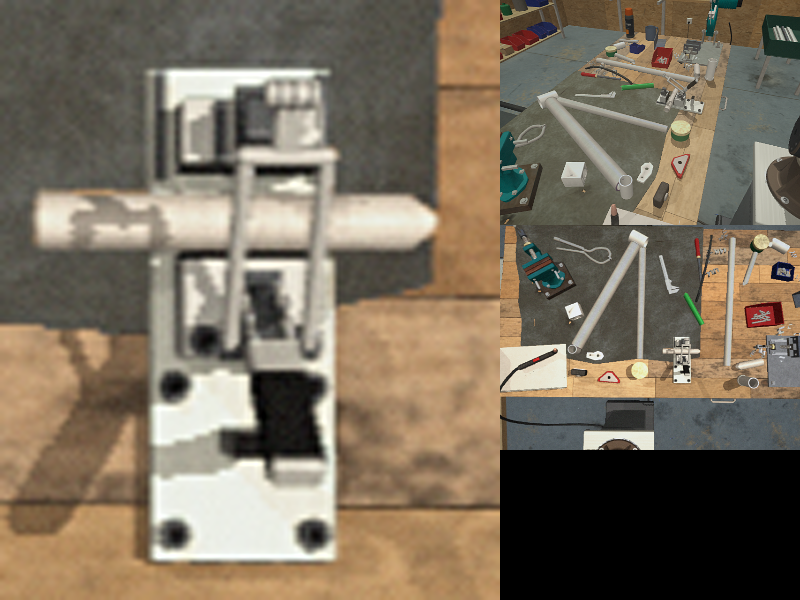

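Side view v1 (full-frame pixels): the roll is at (350,160), the crossbar at (360,168), the handle end at (420,171) and the keeper lip at (350,188). The pillar is at (412,206). In the top view the roll is at (398,243) and the plate corners run from (370,239) to (407,337).

Things that could be taken for the tube:
- Grey tube lying between the jaws at (365,212) side. This is the one I want.
- Green rod at (318,182), left alone.
- Big frame tubes and a pipe further back at about (380,165), no part of the job.

There is only one latch.

```bash
cat > geo.py <<'E'
import numpy as np
from station import arm
CAL={n:arm.get_calibration(n) for n in("side","top")}
def proj(n,X):
    c=CAL[n]; p=c["R"]@X+np.ravel(c["t"]); p=c["mtx"]@p; return p[:2]/p[2]
def world(P,X):  # P=fx,fy,yaw ; X fixture m
    c,s=np.cos(P[2]),np.sin(P[2]); return np.array([P[0]+c*X[0]-s*X[1],P[1]+s*X[0]+c*X[1],X[2]])
AX=np.array([0,0,.062])
def ldir(a): return np.array([-np.cos(a),0,np.sin(a)])
def pin(a): return AX+.024*ldir(a-np.radians(12))
def loop(a,b,r): return pin(a)+r*np.array([np.cos(b),0,np.sin(b)])
E
cat > fit.py <<'E'
from geo import *
from scipy.optimize import least_squares
S=lambda x,y:np.array([310+(x+.5)/5-.5,140+(y+.5)/5-.5])
T=lambda x,y:np.array([340+(x+.5)/5-.5,225+(y+.5)/5-.5])
h=.001
def model(p):
    a,b,d=p[3:6]
    Y=lambda v,y:v+np.array([0,y,0])
    return [("side",[-.11,.04,.01],S(600,503)),("side",[-.11,-.04,.01],S(630,393)),("side",[.105,.04,.01],S(112,397)),
    ("top",[-.11,.04,.01],T(150,560)),("top",[-.11,-.04,.01],T(335,560)),("top",[.105,.04,.01],T(150,70)),("top",[.105,-.04,.01],T(328,70)),
    ("side",loop(a,b,.1165),S(201,99)),("top",loop(a,b,.1165),T(293,93)),
    ("side",loop(a,b,.0895),S(251,141)),("top",loop(a,b,.0895),T(287,155)),
    ("side",AX+.105*ldir(a),S(550,158)),("top",AX+.105*ldir(a),T(298,470)),
    ("side",[.08+d,.03,.044],S(157,337)),("side",[.049+d,.03,.044],S(212,345)),("side",[.049+d,-.03,.044],S(256,270)),
    ("side",[-.022,.03,.044],S(412,372)),("side",[.023,.03,.044],S(313,355))]
def res(p): return np.concatenate([proj(n,world(p,np.array(X)))-u for n,X,u in model(p)])
r=least_squares(res,[.47,-.28,0,.8,.7,.006],loss="soft_l1",x_scale=[.01,.01,.1,.1,.1,.003])
p=r.x; np.save("pose.npy",p); print(np.round(p,4)); print(np.round(res(p).reshape(-1,2),1).tolist())
for nm,X in(("axle",AX),("roll",loop(p[3],p[4],.1165)),("bar",loop(p[3],p[4],.0895)),("tip",AX+.095*ldir(p[3]))): print(nm,np.round(X,4),np.round(world(p,X),4))
E
python3 fit.py
```

```text
[ 0.478  -0.2874  0.0025  0.9169  0.5711  0.0097]
[[0.1, -0.2], [0.4, -0.3], [-0.8, -0.0], [0.1, 0.6], [0.1, 0.8], [-0.3, -0.5], [0.3, -0.2], [-0.3, 0.3], [-0.3, 0.6], [-0.0, -0.0], [-0.2, 0.5], [-0.1, -1.5], [0.0, 0.7], [-1.5, -1.9], [1.3, -0.7], [0.4, -0.5], [-1.5, 1.5], [-2.7, 0.6]]
axle [0.    0.    0.062] [ 0.478  -0.2874  0.062 ]
roll [0.0798 0.     0.1406] [ 0.5578 -0.2872  0.1406]
bar [0.0571 0.     0.126 ] [ 0.5351 -0.2872  0.126 ]
tip [-0.0578  0.      0.1374] [ 0.4202 -0.2875  0.1374]
```

```bash
python3 - <<'E'
import cv2,numpy as np
a=cv2.imread("pics/side0.png");b=cv2.imread("pics/top0.png")
A=cv2.resize(a[180:216,330:370],None,fx=14,fy=14,interpolation=cv2.INTER_CUBIC)[:, :400]
B=cv2.resize(b[236:268,380:408],None,fx=14,fy=14,interpolation=cv2.INTER_CUBIC)
H=max(A.shape[0],B.shape[0]); pad=lambda I:cv2.copyMakeBorder(I,0,H-I.shape[0],0,0,cv2.BORDER_CONSTANT)
I=np.clip(np.hstack([pad(A),pad(B)])*1.6,0,255).astype(np.uint8); print(A.shape,B.shape);cv2.imwrite("pics/v3.png",I)
from geo import *
p=np.load("pose.npy");d=np.load("pics/side0.npy");d2=np.load("pics/top0.npy")
for n,D,u in(("side",d,(350,160)),("top",d2,(398,243)),("side",d,(350,189))):
    c=CAL[n];z=D[u[1],u[0]];X=c["R"].T@(z*np.linalg.inv(c["mtx"])@[u[0],u[1],1]-np.ravel(c["t"]));print(u,X-[p[0],p[1],0])
E
```

```text
(504, 400, 3) (448, 392, 3)
(350, 160) [0.07678152 0.00639512 0.14382776]
(398, 243) [0.08098436 0.00072957 0.14424943]
(350, 189) [0.07451232 0.00633302 0.07380023]
```

View pics/v3.png

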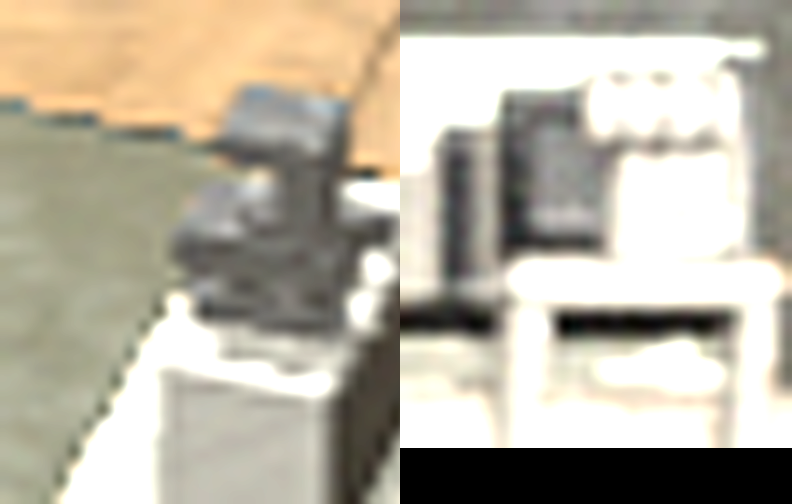

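Close crop: the keeper lip's top face has its near edge from (346,189) to (353,191) in the side image. The floor's outer corner is at about (342.5,197). In the top view the lip's top spans rows 245 to 253 and the floor edge is at row 243.

```bash
python3 - <<'E'
from geo import *
p=np.load("pose.npy")
def ray(n,u,z):
    c=CAL[n];C=-c["R"].T@np.ravel(c["t"]);r=c["R"].T@np.linalg.inv(c["mtx"])@[u[0],u[1],1];X=C+r*(z-C[2])/r[2]
    D=X[:2]-p[:2];k,s=np.cos(p[2]),np.sin(p[2]);return np.round(1e3*np.array([k*D[0]+s*D[1],-s*D[0]+k*D[1]]),1)
S=lambda x,y:(330+(x+.5)/14-.5,180+(y+.5)/14-.5)
T=lambda x,y:(380+(x+.5)/14-.5,236+(y+.5)/14-.5)
print("side lip+6",ray("side",S(222,128),.073),"lip-12",ray("side",S(325,152),.073),"floor+12",ray("side",S(178,238),.054))
print("jaw80",ray("side",S(165,368),.044),"jaw49",ray("side",S(330,395),.044))
print("top lip+6",ray("top",T(160,130),.073),"lip-12",ray("top",T(160,240),.073),"floor",ray("top",T(140,95),.054))
# loop kinematics: bar at given (x,z) -> a,b, roll
from scipy.optimize import fsolve
def ik(x,z,g):
    f=lambda v:(loop(v[0],v[1],.0895)-[x,0,z])[[0,2]]
    v=fsolve(f,g);return v,loop(v[0],v[1],.1165)
g=[p[3],p[4]]
for x,z in[(.057,.126),(.065,.12),(.08,.11),(.088,.095),(.088,.08),(.086,.07),(.084,.06),(.076,.06),(.07,.06),(.064,.06)]:
    g,r=ik(x,z,g);print(x,z,"a,b",np.round(g,2),"roll",np.round(1e3*r[[0,2]],1),"tip",np.round((AX+.105*ldir(g[0]))[[0,2]]*1e3))
E
```

```text
side lip+6 [84.5  7.1] lip-12 [67.7  8.2] floor+12 [89.9 11. ]
jaw80 [85.2 31.1] jaw49 [59.3 29.5]
top lip+6 [84.4  2.5] lip-12 [68.   2.6] floor [91.5  2.4]
0.057 0.126 a,b [0.92 0.57] roll [ 79.7 140.6] tip [-64. 145.]
0.065 0.12 a,b [1.09 0.46] roll [ 89.2 131.9] tip [-49. 155.]
0.08 0.11 a,b [1.53 0.28] roll [105.9 117.5] tip [ -5. 167.]
0.088 0.095 a,b [1.74 0.1 ] roll [114.9  97.7] tip [ 17. 166.]
0.088 0.08 a,b [ 1.73 -0.07] roll [114.9  78.2] tip [ 16. 166.]
0.086 0.07 a,b [ 1.69 -0.18] roll [112.6  65.2] tip [ 13. 166.]
0.084 0.06 a,b [ 1.71 -0.29] roll [109.8  52.2] tip [ 15. 166.]
0.076 0.06 a,b [ 1.34 -0.27] roll [102.   52.9] tip [-24. 164.]
0.07 0.06 a,b [ 0.96 -0.21] roll [96.4 54.5] tip [-61. 148.]
0.064 0.06 a,b [ 0.24 -0.03] roll [92.5 59.1] tip [-102.   87.]<stdin>:15: RuntimeWarning: The iteration is not making good progress, as measured by the 
 improvement from the last five Jacobian evaluations.
```

```bash
python3 -m crank '[[[0,0,-2.8,0],[4,4.5,-2.8,0],[25.1,28.1,-2.8,-4.93],[25.1,28.1,-2.8,-4.93],[25.1,28.1,-2.8,-4.93],[25.1,28.1,-2.8,-4.93],[25.1,28.1,-2.8,-4.93],[25.1,28.1,-2.8,-4.93],[25.1,28.1,-2.8,-4.93],[25.1,28.1,-2.8,-4.93],[25.1,28.1,-2.8,-4.93],[25.1,28.1,-2.8,-4.93]]]' 0 10
python3 -c "
from station import arm;s=arm.get_state();print(s)"
```

```text
t: 2.7
eef_pos: [0.4842, -0.0453, 0.2633]
ee_rot: [-3.141, -0.001, 0.001]
force: [1.2, 1.6, -0.4]
width: 0.0875
gripper_force: 0.0
{'t': 2.7, 'q': array([ 3.12113155e-01,  4.88903795e-04, -2.75872693e-01,  7.69478176e-05,
       -1.29299771e+00,  1.25937294e+00]), 'qd': array([-1.14198366,  0.30772263,  0.3033169 ,  0.0021591 ,  0.00464044,
        1.13509493]), 'joint_efforts': array([  5.95393762, -34.34607983,  27.92048693,   6.91108122,
        -0.18012808,  -1.87645644]), 'eef_pos': array([ 0.48421117, -0.04533369,  0.26327699]), 'ee_rot': array([-3.14122280e+00, -1.39057858e-03,  7.10561860e-04]), 'force': array([ 1.22561224,  1.63845626, -0.40263744]), 'moment': array([ 0.05331439, -0.2388087 ,  0.0172061 ]), 'gripper_force': 0.0, 'width': 0.08751420738969101}
```

```bash
python3 -m crank '[[[2.9,9.5,0,0],[2.9,9.5,0,0],[2.9,9.5,0,0],[2.9,9.5,0,0],[2.9,9.5,0,0],[2.9,9.5,0,0],[2.9,9.5,0,0]]]'
python3 -c "
from station import arm;s=arm.get_state();print(s['eef_pos'],s['ee_rot'])"
```

```text
t: 3.58
eef_pos: [0.5565, -0.2798, 0.2632]
ee_rot: [3.142, -0.001, 0.002]
force: [-0.6, 0.4, -0.5]
width: 0.0876
gripper_force: 0.0
[ 0.55645541 -0.27983309  0.26317657] [ 3.14156338e+00 -6.85366772e-04  1.56416021e-03]
```

```bash
python3 -m crank '[[[0.06,0.3,2,0],[0.06,0.3,4,0],[0.06,0.3,5.65,0],[0.06,0.3,5.65,0],[0.06,0.3,5.65,0]]]' 0.55 20
python3 - <<'E'
from station import arm
import cv2,numpy as np
s=arm.get_state();print(s['eef_pos'],s['force'],s['width'])
a,_=arm.grab_frame("side");b,_=arm.grab_frame("top")
cv2.imwrite("pics/v4.png",np.hstack([cv2.resize(a[130:240,325:435],(440,440),interpolation=2),cv2.resize(b[225:315,355:445],(360,440),interpolation=2)]))
E
```

```text
t: 4.2
eef_pos: [0.5594, -0.2881, 0.1238]
ee_rot: [3.14, -0.003, 0.002]
force: [-0.2, 0.1, 1.0]
width: 0.0438
gripper_force: 0.0
[ 0.55937493 -0.28807352  0.12379712] [-0.2379614   0.14442215  0.96202582] 0.04375152395450543
```

View pics/v4.png

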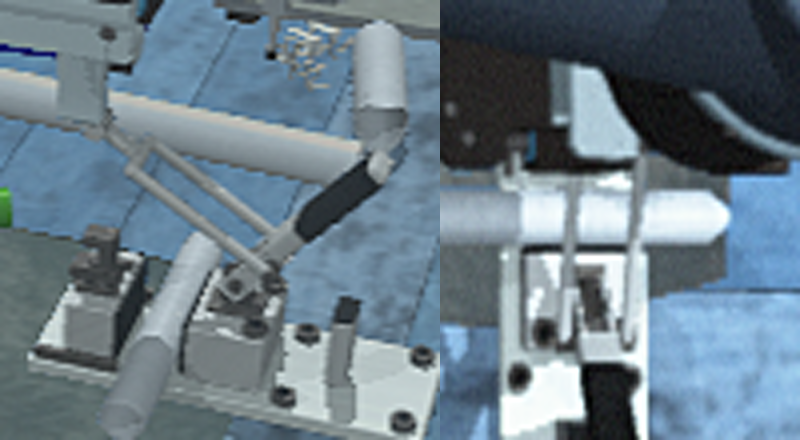

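The side view (v4) shows the fingers around the roll, at crop (105,130) or full-frame (351,162). Nothing else is touched, so I'm closing.

```bash
python3 -m crank '[[[0,0,0,0],[0,0,0,0],[0,0,0,0],[0,0,0,0]]]' 1 30
python3 -c "
from station import arm;s=arm.get_state();print(s['eef_pos'],s['force'],s['width'],s['gripper_force'])"
```

```text
t: 4.8
eef_pos: [0.558, -0.2883, 0.1215]
ee_rot: [3.142, 0.0, 0.0]
force: [-0.3, 0.2, 0.7]
width: 0.0056
gripper_force: 0.0
[ 0.55796725 -0.28832404  0.12146921] [-0.26443188  0.15211782  0.68636309] 0.00559103710990418 0.0
```

```bash
python3 - <<'E'
from station import arm
import cv2,numpy as np
a,d=arm.grab_frame("side")
np.save("pics/d5.npy",d);cv2.imwrite("pics/side5.png",a[...,::-1])
cv2.imwrite("pics/v5.png",cv2.resize(a[135:205,330:430,::-1],(800,560),interpolation=2))
E
```

```text
(no output)
```

View pics/v5.png

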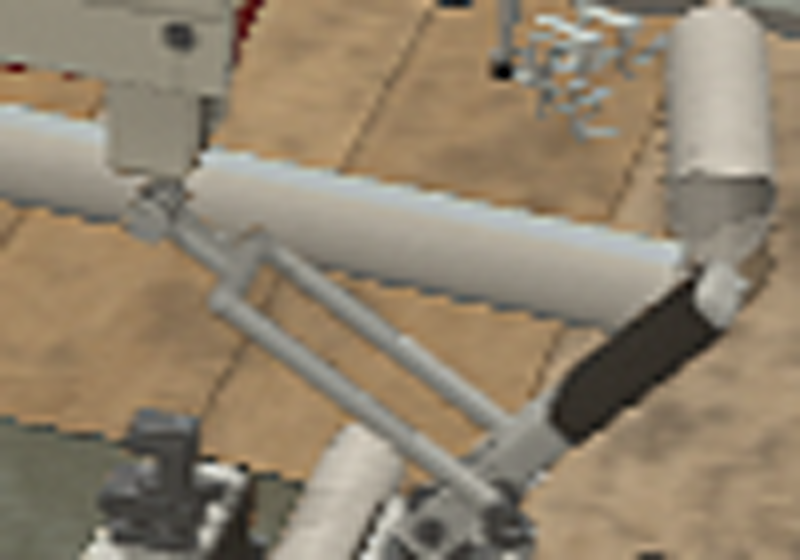

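```bash
python3 - <<'E'
from geo import *
s=arm.get_state();e=s['eef_pos'];print(e)
print("tcp side",proj("side",e),"near tip corner",proj("side",e+[0,.024,0]))
p=np.load("pose.npy");print("roll",proj("side",world(p,loop(p[3],p[4],.1165))))
d=np.load("pics/d5.npy");c=CAL["side"]
for u in[(349,161),(351,158),(347,152),(352,152),(348,148),(360,166),(358,172)]:
    z=d[u[1],u[0]];print(u,round(float(z),3),np.round(c["R"].T@(z*np.linalg.inv(c["mtx"])@[u[0],u[1],1]-np.ravel(c["t"])),4))
E
```

```text
[ 0.55792921 -0.28831981  0.12141647]
tcp side [349.28714098 167.52906406] near tip corner [345.7481985  173.24122539]
roll [349.46672688 159.71985667]
(349, 161) 0.918 [ 0.5545 -0.273   0.1459]
(351, 158) 0.929 [ 0.5548 -0.2876  0.1449]
(347, 152) 0.903 [ 0.5583 -0.2697  0.1673]
(352, 152) 0.896 [ 0.5473 -0.2675  0.1705]
(348, 148) 0.893 [ 0.5556 -0.2667  0.1782]
(360, 166) 0.933 [ 0.5348 -0.2873  0.1301]
(358, 172) 0.921 [ 0.5333 -0.2683  0.127 ]
```

```bash
python3 - <<'E'
from geo import *
d=np.load("pics/d5.npy");c=CAL["side"]
X=lambda u,v:np.round(1e3*(c["R"].T@(d[v,u]*np.linalg.inv(c["mtx"])@[u,v,1]-np.ravel(c["t"])))-[558,-288,121],0).astype(int).tolist()
for v in range(132,168,2): print(v,[X(u,v) for u in(344,347,349,351,354)])
E
```

```text
132 [[-17, 95, 129], [-22, 94, 129], [-25, 93, 129], [-29, 94, 130], [-35, 96, 132]]
134 [[-17, 95, 124], [-22, 95, 125], [-26, 96, 127], [-30, 96, 127], [-34, 94, 127]]
136 [[-14, 86, 116], [-21, 90, 119], [-24, 89, 119], [-28, 89, 120], [-35, 96, 124]]
138 [[-15, 88, 113], [-21, 90, 115], [-24, 89, 115], [-28, 88, 116], [-33, 88, 116]]
140 [[-15, 89, 110], [-21, 91, 112], [-24, 88, 111], [-28, 89, 112], [-34, 90, 113]]
142 [[-14, 86, 104], [-20, 86, 105], [-24, 87, 106], [-28, 88, 108], [-34, 90, 110]]
144 [[-15, 88, 101], [-21, 89, 103], [-25, 90, 104], [-28, 87, 103], [-33, 87, 104]]
146 [[7, 19, 59], [0, 21, 61], [-4, 18, 60], [-28, 89, 100], [-34, 88, 101]]
148 [[7, 17, 53], [0, 21, 56], [-4, 18, 56], [-8, 20, 57], [-12, 12, 54]]
150 [[7, 18, 50], [0, 21, 52], [-4, 18, 52], [-8, 20, 53], [-12, 10, 49]]
152 [[7, 18, 45], [0, 18, 46], [-4, 19, 47], [-8, 19, 48], [-12, 12, 45]]
154 [[-234, 790, 489], [0, 20, 43], [-3, 16, 41], [-9, 21, 45], [-12, 11, 40]]
156 [[7, 17, 36], [0, 20, 38], [-5, 21, 40], [-8, 17, 38], [49, -204, -90]]
158 [[75, -203, -100], [6, -2, 21], [0, 5, 26], [-3, 0, 24], [48, -201, -93]]
160 [[74, -201, -104], [2, 11, 24], [-2, 8, 23], [-5, 5, 22], [47, -199, -98]]
162 [[75, -202, -111], [2, 12, 20], [-3, 12, 21], [-6, 9, 20], [-10, 1, 16]]
164 [[77, -209, -121], [1, 12, 15], [-3, 13, 17], [-6, 8, 14], [-11, 4, 13]]
166 [[73, -199, -121], [66, -201, -120], [61, -202, -120], [57, -208, -123], [-12, 8, 11]]
```

```bash
cat > prof.py <<'E'
from geo import *
import sys
s=arm.get_state();e=s['eef_pos'];_,d=arm.grab_frame("side");c=CAL["side"]
print("t",s['t'],"tcp",np.round(e*1e3,1),"w",round(s['width']*1e3,1),"gf",s['gripper_force'],"F",np.round(s['force'],1))
u0,v0=map(int,map(float,sys.argv[1:3])) if len(sys.argv)>2 else (0,0)
ys,xs=np.mgrid[0:480,0:640];P=np.stack([xs,ys,np.ones_like(xs)],-1)@np.linalg.inv(c["mtx"]).T*d[...,None]
W=(P-np.ravel(c["t"]))@c["R"]
m=(abs(W[...,0]-e[0])<.012)&(W[...,1]-e[1]>.014)&(W[...,1]-e[1]<.06)&(W[...,2]>.075)&(d>0)
Q=W[m]; print("near finger lowest z",np.round(np.sort(Q[:,2])[:8]*1e3),"x",np.round(1e3*np.percentile(Q[:,0],[2,98])),"y",np.round(1e3*np.percentile(Q[:,1],[2,98])))
E
python3 -m crank '[[[0,0,0,0],[0,0,0,0],[0,0,0,0],[0,0,0,0],[0,0,0.7,0],[0,0,0.7,0],[0,0,0.7,0]]]' 0.45 30 >/dev/null; python3 prof.py
```

```text
t 5.725 tcp [ 557.9 -288.3  103.6] w 47.7 gf 0.0 F [-0.1  0.6 -0.1]
near finger lowest z [137. 139. 140. 140. 140. 140. 140. 140.] x [546. 569.] y [-257. -236.]
```

```bash
python3 -m crank '[[[0,0,0.7,0],[0,0,0.7,0],[0,0,0.7,0]]]' >/dev/null; python3 prof.py; python3 -m crank '[[[0,0,0,0],[0,0,0,0],[0,0,0,0],[0,0,0,0]]]' 1 30; python3 prof.py
```

```text
t 6.15 tcp [ 557.9 -288.3   86.3] w 48.1 gf 0.0 F [-0.7  0.3  1.3]
near finger lowest z [121. 122. 123. 123. 123. 123. 123. 123.] x [546. 569.] y [-257. -235.]
t: 6.7
eef_pos: [0.5583, -0.2869, 0.0863]
ee_rot: [-3.14, -0.001, 0.0]
force: [2.1, 6.9, -0.4]
width: 0.0194
gripper_force: 30.0
t 6.7 tcp [ 558.3 -286.9   86.3] w 19.4 gf 30.000034868717194 F [ 2.1  6.9 -0.4]
near finger lowest z [121. 123. 123. 123. 123. 123. 123. 124.] x [547. 570.] y [-261. -234.]
```

```bash
cat > path.py <<'E'
from geo import *
from scipy.optimize import brentq
def ik(x,z):
    # bar (x,z) -> a: |pin(a)-bar|=89.5 on the pin-up branch; scan
    f=lambda a:np.hypot(*(pin(a)-[x,0,z])[[0,2]])-.0895
    A=np.linspace(-.1,2.5,521);F=[f(a) for a in A]
    return [brentq(f,A[i],A[i+1]) for i in range(520) if F[i]*F[i+1]<0]
if __name__=="__main__":
    for x,z in[(57.1,126),(66,122),(76,116),(85,108),(92,98),(93,88),(93,78),(93,70),(92,64),(92,60),(88,60),(84,60),(81,60),(79,60),(77,60),(75,60),(73,60),(70,60)]:
        for a in ik(x/1e3,z/1e3):
            q=pin(a);v=np.array([x/1e3,0,z/1e3])-q;r=q+v*116.5/89.5;R=r[[0,2]]*1e3
            print((x,z),"a %.2f b %.2f"%(a,np.arctan2(v[2],v[0])),"roll",np.round(R,1),"units",np.round([(R[0]-80.0)/25,(140.3-R[1])/25],2))
E
python3 path.py
```

```text
(57.1, 126) a 0.92 b 0.57 roll [ 79.8 140.6] units [-0.01 -0.01]
(66, 122) a 1.16 b 0.47 roll [ 90.1 134.2] units [0.4  0.24]
(76, 116) a 1.45 b 0.36 roll [101.3 125.4] units [0.85 0.59]
(85, 108) a 1.71 b 0.25 roll [111.2 114.7] units [1.25 1.03]
(92, 98) a 1.92 b 0.14 roll [118.7 101.7] units [1.55 1.54]
(93, 88) a 1.93 b 0.03 roll [120.   88.7] units [1.6  2.06]
(93, 78) a 1.94 b -0.09 roll [119.9  75.7] units [1.6  2.58]
(93, 70) a 1.98 b -0.17 roll [119.6  65.3] units [1.58 3.  ]
(92, 64) a 1.99 b -0.24 roll [118.2  57.5] units [1.53 3.31]
(92, 60) a 2.04 b -0.29 roll [117.9  52.4] units [1.52 3.52]
(88, 60) a 1.88 b -0.29 roll [113.8  52.2] units [1.35 3.52]
(84, 60) a 1.71 b -0.29 roll [109.8  52.2] units [1.19 3.53]
(81, 60) a 1.58 b -0.29 roll [106.9  52.3] units [1.08 3.52]
(79, 60) a 1.49 b -0.28 roll [104.9  52.5] units [1.   3.51]
(77, 60) a 1.39 b -0.27 roll [103.   52.7] units [0.92 3.5 ]
(75, 60) a 1.28 b -0.26 roll [101.1  53. ] units [0.84 3.49]
(73, 60) a 1.16 b -0.24 roll [99.2 53.5] units [0.77 3.47]
(70, 60) a 0.96 b -0.21 roll [96.4 54.5] units [0.66 3.43]
```

```bash
python3 -m crank '[[[0.2,-0.05,0.12,0],[0.4,-0.05,0.24,0],[0.63,-0.05,0.42,0],[0.85,-0.05,0.59,0],[1.05,-0.05,0.8,0],[1.25,-0.05,1.03,0],[1.4,-0.05,1.28,0],[1.55,-0.05,1.54,0],[1.55,-0.05,1.54,0],[1.55,-0.05,1.54,0]]]'; python3 - <<'E'
from station import arm
import cv2,numpy as np
s=arm.get_state();print(s['eef_pos'],s['force'],s['width'],s['gripper_force'])
a,d=arm.grab_frame("side");cv2.imwrite("pics/v6.png",cv2.resize(a[130:220,325:437,::-1],(784,630*600//630),interpolation=2))
E
```

```text
t: 8.0
eef_pos: [0.5951, -0.2865, 0.0472]
ee_rot: [-3.141, 0.003, -0.0]
force: [-4.7, 2.9, 1.1]
width: 0.0194
gripper_force: 30.0
[ 0.59511167 -0.28648929  0.04723715] [-4.74643167  2.91563729  1.13065236] 0.019359057373965344 29.99995708465576
```

View pics/v6.png

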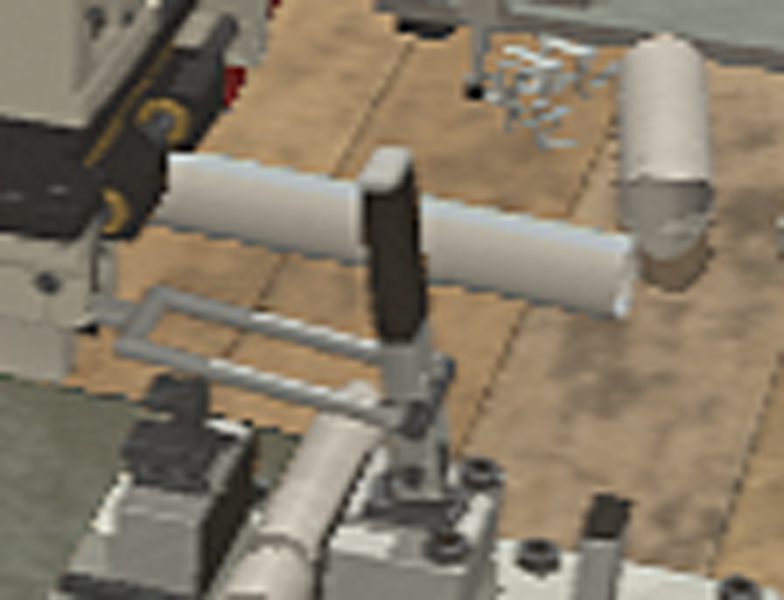

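v6: lever at about 1.9 rad, loop level. The crossbar is at crop (140,325) or full-frame (345,179), above and beyond the lip.

```bash
python3 - <<'E'
from geo import *
p=np.load("pose.npy")
from path import ik
e=arm.get_state()['eef_pos'];R=np.array([e[0]-p[0],0,e[2]+.054]);print("roll fx",R)
print("pred roll px",proj("side",world(p,R)))
for x in(.086,.088,.090,.092):
  print(x,proj("side",world(p,[x,0,.098])))
E
python3 -m crank '[[[0.1,0,0.25,0],[0.1,0,0.5,0],[0.12,0,0.75,0],[0.12,0,1.0,0],[0.12,0,1.25,0],[0.12,0,1.45,0],[0.1,0,1.62,0],[0.08,0,1.77,0],[0.08,0,1.77,0],[0.08,0,1.77,0]]]'; python3 - <<'E'
from station import arm
import cv2,numpy as np
a,d=arm.grab_frame("side");cv2.imwrite("pics/v7.png",cv2.resize(a[150:230,325:405,::-1],(600,600),interpolation=2))
E
```

```text
roll fx [0.11715104 0.         0.10134272]
pred roll px [332.16871574 173.00731082]
0.086 [346.04831331 176.9130414 ]
0.088 [345.1491459  176.74739135]
0.09 [344.25100461 176.58193033]
0.092 [343.35388769 176.41665804]
t: 9.3
eef_pos: [0.5993, -0.2868, 0.0036]
ee_rot: [-3.142, -0.001, 0.001]
force: [0.7, 4.6, 1.3]
width: 0.0197
gripper_force: 30.0
```

View pics/v7.png

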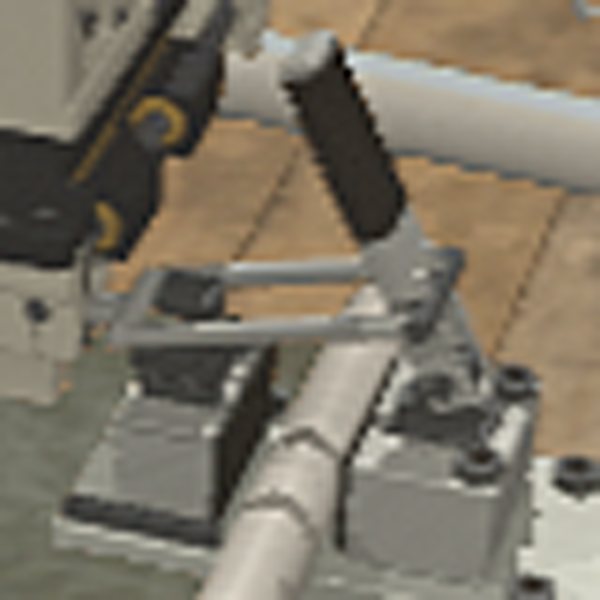

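```bash
python3 - <<'E'
from geo import *
p=np.load("pose.npy")
for x,z in[(90,64),(90,70),(94,64),(94,70),(94,75),(90,75)]: print(x,z,np.round(proj("side",world(p,[x/1e3,0,z/1e3])),1))
for a in(1.9,2,2.1,2.2,2.3): print(a,np.round(proj("side",world(p,AX+.105*ldir(a))),1),pin(a))
_,d=arm.grab_frame("side");c=CAL["side"]
for u,v in[(343,191),(344,190),(344,192),(346,188),(347,186),(342,194)]:
    w=c["R"].T@(d[v,u]*np.linalg.inv(c["mtx"])@[u,v,1]-np.ravel(c["t"]));print((u,v),np.round(1e3*(w-[p[0],p[1],0]),0))
E
python3 prof.py
```

```text
90 64 [343.9 190. ]
90 70 [344.  187.7]
94 64 [342.1 189.7]
94 70 [342.2 187.3]
94 75 [342.2 185.4]
90 75 [344.  185.7]
1.9 [371.7 154.4] [0.00286747 0.         0.08582808]
2 [366.9 155.3] [0.00523199 0.         0.08542277]
2.1 [362.3 156.7] [0.00754422 0.         0.08478343]
2.2 [358.  158.4] [0.00978108 0.         0.08391644]
2.3 [354.  160.6] [0.01192021 0.         0.08283047]
(343, 191) [-154.  789.  610.]
(344, 190) [90.  0. 64.]
(344, 192) [115. -83.   1.]
(346, 188) [84.  6. 74.]
(347, 186) [84. -3. 74.]
(342, 194) [88. 21. 67.]
t 9.4 tcp [ 599.3 -286.7    3.7] w 19.6 gf 30.000061690807343 F [1.3 4.8 1.1]
near finger lowest z [144. 144. 145. 145. 145. 145. 145. 145.] x [588. 611.] y [-256. -233.]
```

```bash
python3 -m crank '[[[0,0,0.21,0],[0,0,0.21,0],[-0.15,0,0.21,0],[-0.3,0,0.21,0],[-0.45,0,0.21,0],[-0.55,0,0.2,0],[-0.6,0,0.2,0],[-0.6,0,0.2,0]]]';python3 -m crank '[[[-0.05,0,0,0],[-0.1,0,-0.01,0],[-0.1,0,-0.01,0]]]'; python3 - <<'E'
from station import arm
import cv2,numpy as np
a,d=arm.grab_frame("side");cv2.imwrite("pics/v8.png",cv2.resize(a[150:230,325:405,::-1],(600,600),interpolation=2))
E
```

```text
t: 10.45
eef_pos: [0.5881, -0.287, 0.0002]
ee_rot: [3.14, -0.007, 0.002]
force: [7.3, 6.4, 3.2]
width: 0.0192
gripper_force: 30.0
t: 10.82
eef_pos: [0.5856, -0.287, 0.0004]
ee_rot: [3.14, -0.007, 0.002]
force: [7.9, 6.8, 1.2]
width: 0.0192
gripper_force: 30.0
```

View pics/v8.png

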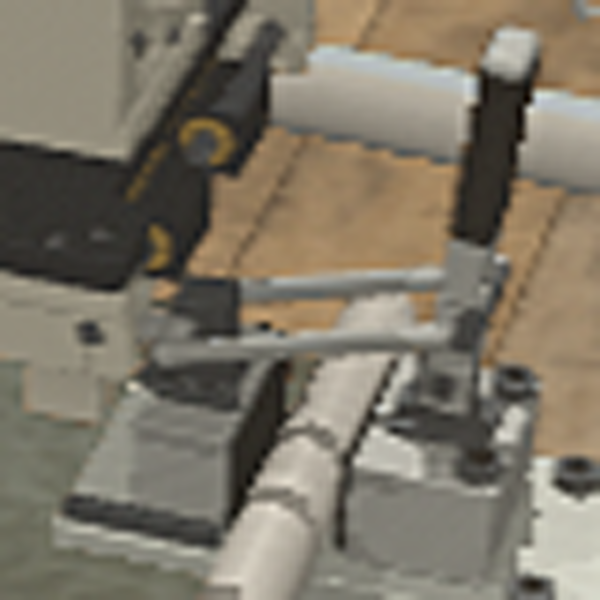

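```bash
python3 -m crank '[[[-0.1,0,-0.01,0],[-0.2,0,-0.03,0],[-0.2,0,-0.03,0],[-0.2,0,-0.03,0]]]'; python3 - <<'E'
from geo import *
import cv2
p=np.load("pose.npy")
a,d=arm.grab_frame("side");cv2.imwrite("pics/v9.png",cv2.resize(a[150:230,325:405,::-1],(600,600),interpolation=2))
for x in(.049,.08):
  for dd in(0,.003,.006,.009): print(x,dd,(proj("side",world(p,[x+dd,.03,.044]))-[325,150])*7.5)
E
```

```text
t: 11.38
eef_pos: [0.5809, -0.287, 0.0012]
ee_rot: [3.14, -0.008, 0.002]
force: [7.4, 6.6, 1.7]
width: 0.0195
gripper_force: 30.0
0.049 0 [245.22937547 441.19495835]
0.049 0.003 [235.06714887 439.13215154]
0.049 0.006 [224.92226481 437.07286506]
0.049 0.009 [214.79467893 435.01708989]
0.08 0 [141.0500918  420.04784719]
0.08 0.003 [131.06495258 418.02098694]
0.08 0.006 [121.09670475 415.99755543]
0.08 0.009 [111.14530548 413.97754397]
```

View pics/v9.png

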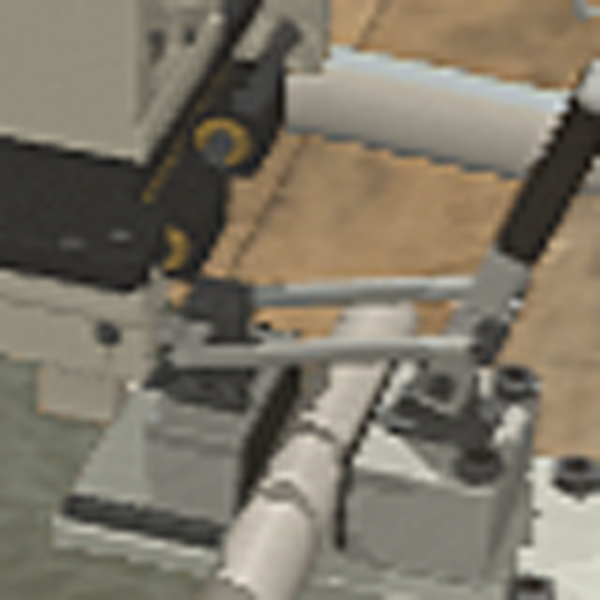

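v9: the bar is under the lip and the jaw block has followed, with its corner moving from x≈212 to ≈238 in the crop. The hook has caught. Next I release, rise, and set the shut fingers on the keeper side of the handle.

```bash
python3 -m crank '[[[0,0,0,0],[0,0,0,0],[0,0,-1,0],[0,0,-2.8,0],[0,0,-4.8,0],[0,0,-4.8,0]]]' 0.45 30; python3 -m crank '[[[-2.1,0,0,0],[-4.2,0,0,0],[-4.2,0,0,0],[-4.2,0,0,0],[-4.2,0,0,0]]]' 1 30; python3 - <<'E'
from geo import *
import cv2
a,d=arm.grab_frame("side");cv2.imwrite("pics/v10.png",cv2.resize(a[125:225,335:445,::-1],(660,600),interpolation=2))
p=np.load("pose.npy")
for A in(.9,1,1.1,1.2,1.3): print(A,(proj("side",world(p,AX+.105*ldir(A)))-[335,125])*6)
E
python3 prof.py
```

```text
t: 12.18
eef_pos: [0.5788, -0.2886, 0.1246]
ee_rot: [3.139, -0.008, 0.001]
force: [-0.9, 0.2, -0.4]
width: 0.0483
gripper_force: 0.0
t: 12.8
eef_pos: [0.472, -0.2873, 0.1194]
ee_rot: [3.141, 0.0, 0.001]
force: [0.1, -0.6, 0.1]
width: 0.0041
gripper_force: 0.0
0.9 [510.69641826 271.66314697]
1 [487.02125859 251.00162381]
1.1 [461.2191804  232.34536276]
1.2 [433.60504142 215.93171423]
1.3 [404.52153137 201.9653615 ]
t 12.85 tcp [ 471.9 -287.1  119.3] w 2.2 gf 0.0 F [ 0.4 -0.1  0. ]
near finger lowest z [78. 78. 79. 80. 80. 80. 80. 80.] x [460. 483.] y [-270. -234.]
```

View pics/v10.png

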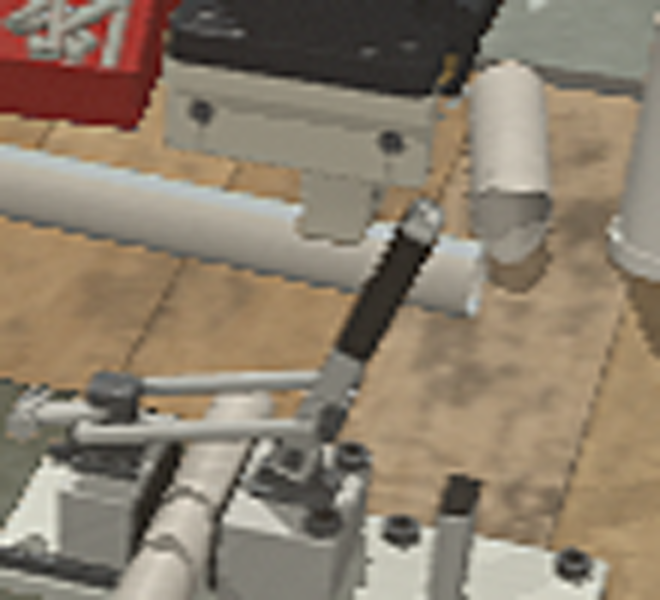

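```bash
python3 - <<'E'
from geo import *
print((proj("side",np.array([.472,-.267,.1534]))-[335,125])*6)
r=.082
for A in(1.2,1.1,1.0,.9,.8,.7,.6,.5,.4,.3,.2,.1,0,-.05):
    c=AX+r*ldir(A)+.006*np.array([np.sin(A),0,np.cos(A)])
    print(A,np.round([(c[0]+.0095+.006)/.025,(.1534-c[2])/.025],2))
E
```

```text
[320.83928332 246.85283187]
1.2 [-0.34  0.51]
1.1 [-0.65  0.62]
1.0 [-0.95  0.77]
0.9 [-1.23  0.94]
0.8 [-1.49  1.14]
0.7 [-1.73  1.36]
0.6 [-1.95  1.61]
0.5 [-2.14  1.87]
0.4 [-2.31  2.16]
0.3 [-2.44  2.46]
0.2 [-2.55  2.77]
0.1 [-2.62  3.09]
0 [-2.66  3.42]
-0.05 [-2.67  3.58]
```

v10: the bar is hooked under the lip at crop (110,400), the lever is at about 1.2 rad, and the fingers are on the keeper side. I'll push along the arc.

```bash
python3 -m crank '[[[0,0,0.5,0],[-0.34,0,0.51,0],[-0.65,0,0.62,0],[-0.95,0,0.77,0],[-1.23,0,0.94,0],[-1.49,0,1.14,0],[-1.73,0,1.36,0],[-1.95,0,1.61,0],[-1.95,0,1.61,0]]]'; python3 - <<'E'
from geo import *
s=arm.get_state();p=np.load("pose.npy")
# handle end in side image via trace of lever: print its extent
arm.grab_frame("side");print([(round(r["score"],2),r["extent"]) for r in arm.recognise("lever","side")])
for A in(.5,.6,.7,.8): print(A,proj("side",world(p,AX+.105*ldir(A))))
E
```

```text
t: 14.02
eef_pos: [0.4214, -0.287, 0.0789]
ee_rot: [-3.141, 0.002, 0.0]
force: [1.7, -0.1, 0.5]
width: 0.0004
gripper_force: 0.7
[(0.69, [340.1, 183.5, 90.7, 20.9]), (0.69, [339.1, 188.2, 52.1, 14.3])]
0.5 [431.51697911 186.45992876]
0.6 [429.3907425  182.15366045]
0.7 [426.76327641 177.98649825]
0.8 [423.66057636 174.01079389]
```

```bash
python3 -m crank '[[[-0.19,0,0.26,0],[-0.36,0,0.55,0],[-0.49,0,0.85,0],[-0.6,0,1.16,0],[-0.67,0,1.48,0],[-0.71,0,1.75,0],[-0.71,0,1.81,0],[-0.71,0,1.85,0],[-0.71,0,1.85,0]]]'; python3 prof.py | head -1
```

```text
t: 15.25
eef_pos: [0.4041, -0.2871, 0.0351]
ee_rot: [3.141, 0.001, 0.001]
force: [-8.7, 7.5, 30.1]
width: 0.0001
gripper_force: 15.1
t 15.25 tcp [ 404.1 -287.1   35.1] w 0.1 gf 15.095780087867752 F [-8.7  7.5 30.1]
```

```bash
python3 -m crank '[[[0,0,-0.3,0],[0,0,-1,0],[0,0,-3,0],[0,0,-4.5,0],[0,0,-4.5,0],[0,0,-4.5,0]]]'; python3 - <<'E'
from geo import *
from scipy.optimize import least_squares
p=np.load("pose.npy");s=arm.get_state();print(s['force'],s['t'])
_,d=arm.grab_frame("side");c=CAL["side"]
ys,xs=np.mgrid[0:480,0:640];P=np.stack([xs,ys,np.ones_like(xs)],-1)@np.linalg.inv(c["mtx"]).T*d[...,None]
W=((P-np.ravel(c["t"]))@c["R"]-[p[0],p[1],0])*1e3
def q(n,x,y,z):
    m=(W[...,0]>x[0])&(W[...,0]<x[1])&(W[...,1]>y[0])&(W[...,1]<y[1])&(W[...,2]>z[0])&(W[...,2]<z[1])&(d>0);Q=W[m]
    print(n,m.sum(),[np.round(np.percentile(Q[:,i],[3,50,97]),0).tolist() for i in range(3)] if m.sum() else "")
q("handle",(-110,-30),(-14,14),(58,130)); q("handle outer",(-105,-80),(-14,14),(50,130)); q("handle inner",(-50,-30),(-14,14),(50,130))
q("keeper top",(50,100),(-9,9),(70,90)); q("jaw front top",(45,95),(20,32),(38,50)); q("roll",(86,115),(-12,14),(45,90)); q("tube",(15,55),(35,110),(5,50))
for n in("lever","bail_roll","tube"): print(n,[(round(r["score"],2),np.round(r["extent"]).tolist()) for r in arm.recognise(n,"side")][:2])
for x in(-105,): print(proj("side",world(p,[x/1e3,0,.062])),"roll pred",proj("side",world(p,loop(0,np.arctan2(3,89.4),.1165))))
E
```

```text
t: 16.05
eef_pos: [0.4043, -0.2868, 0.145]
ee_rot: [-3.141, 0.001, 0.0]
force: [-1.3, 0.5, -0.5]
width: 0.0007
gripper_force: 0.0
[-1.29443005  0.45014218 -0.53971753] 16.05
handle 343 [[-103.0, -69.0, -32.0], [-7.0, 9.0, 14.0], [59.0, 68.0, 71.0]]
handle outer 121 [[-104.0, -93.0, -81.0], [-7.0, 9.0, 14.0], [59.0, 68.0, 71.0]]
handle inner 91 [[-49.0, -40.0, -31.0], [-6.0, 9.0, 13.0], [58.0, 68.0, 70.0]]
keeper top 41 [[55.0, 64.0, 92.0], [-7.0, 3.0, 9.0], [71.0, 74.0, 75.0]]
jaw front top 69 [[48.0, 62.0, 77.0], [20.0, 28.0, 32.0], [39.0, 44.0, 46.0]]
roll 49 [[87.0, 92.0, 98.0], [-6.0, 8.0, 13.0], [61.0, 68.0, 71.0]]
tube 323 [[21.0, 33.0, 47.0], [38.0, 71.0, 92.0], [8.0, 32.0, 37.0]]
lever [(0.88, [338.0, 187.0, 98.0, 27.0]), (0.35, [293.0, 346.0, 35.0, 45.0])]
bail_roll [(0.73, [338.0, 188.0, 50.0, 20.0])]
tube [(0.76, [258.0, 176.0, 68.0, 17.0]), (0.69, [350.0, 188.0, 26.0, 51.0])]
[434.24834921 208.2493219 ] roll pred [342.56069519 190.94491522]
```

The handle reads level, with its top at z=68 mm at both ends and the robot clear. The jaw is at the tube, and the roll and keeper are where the shut latch should put them.

```bash
python3 -c "
from station import arm;print(arm.job_done())"
```

```text
the job is handed in; nothing more can be done
None
```

The loop is caught behind the keeper hook, the lever lies flat on its stop, the jaw is up against the tube, and the job is handed in at about 16 s; I checked this by depth readings, not a final picture, and did not check the tube's end-to-end position or the bystanders again.

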